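Unlock nested flask cups by feel and sort them into their size rows

ROBOT

A 6-joint arm with a two-finger parallel gripper is mounted at the origin on the work surface. World frame = base frame: x ahead of the robot, y to its left, z up, the work surface at z = 0. Lengths are in m, angles in rad, forces in N, time in s.
With the tool pointing down it reaches from about 0.275 to 0.85 m from the base axis. Payload 5.2 kg.
Tool frame: the origin (TCP) lies at the very end of the fingers, on their centre line; the grasp point (between the pads) lies ctrl.pinch_z behind it (ctrl.pinch_z is the distance from the TCP to the grasp point, in m); z points along the fingers, y is the line along which they close (so a half turn about z gives the same grasp; the last joint's range is limited). The gripper opens to 85 mm and grips with 20 to 120 N. Pads are 22 mm wide; open, the fingers measure 114 mm over their backs; the gripper's body (76 mm by 85 mm) begins 54 mm behind the grasp point. The pads swing forward as they close: fully open they stand 13 mm farther back than shut.
Start: joints at [1.014, 0.259, 1.535, -0, 1.348, -0.203], TCP at [0.191, 0.516, 0.231] pointing down, gripper open.
Joint ranges: [-3.14, 3.14], [-0.91, 2.08], [0.19, 2.58], [-1.22, 4.36], [0.22, 2.71], [-3.12, 3.12]. Speed limits (rad/s): [2.57, 2.57, 3.14, 3.14, 3.14, 3.14].

INTERFACE

Orientations are given as a unit quaternion [x, y, z, w].
In Python, from rig import ctrl, grab_frame, get_calibration, finder gives the robot as it stands.
- The arm moves only by the tool play_rows, never from a script. Its argument "motion" is a list of rows, each an object of numbers: "jaw": the opening, from -1 (shut) to 1 (fully open); "tx", "ty", "tz": the shift along the tool's x, y, z each as a share of 100 cm, from -1 to 1; "roll": the turn about the tool's z as a share of pi/4 rad, from -1 to 1. In form: [{"jaw": .., "tx": .., "ty": .., "tz": .., "roll": ..}, ...]. A call has 1 to 20 rows; each row shifts and turns the commanded pose from where the row before left it, along the tool's axes as they then stand; what a row does not reach is not made up. A row lasts 1/8 s, in which the tool goes at most 62.5 mm and 10.7 degrees, less where a joint would pass 70% of its speed; a pose out of reach is approached as far as the arm can. A call with a number of a shift or a turn outside -1 to 1 is refused whole. A call with a gripper value outside its range is refused whole. The fingers move at their own pace and stop on an object; "squeeze" is the grip in N (left out, the last holds). Time passes only in rows, so rows that do not move let the fingers close. It gives the time, the measured TCP pose, the force, the opening and the grip force at its end, in the units of the state.
- ctrl.state(): the state, without advancing time (a new reading comes with each control period).
- grab_frame(name): name is "scene" or "top"; returns the picture (400x640x3 uint8, red, green, blue); there is no depth.
- get_calibration(name): a dict with "K" (3x3 intrinsics, pixels), "k1" (the pictures are not rectified: a ray, as slopes to the right and down, at radius r is drawn at 1 + k1 r^2 times it, then the intrinsics apply), "cam_to_world" (4x4, takes a point from camera to world coordinates). Camera axes: x right, y down, z forward; pixel columns grow to the right and rows downward; lengths in m; the calibration is good to about 2 mm. A picture is of the moment at which its call begins. get_calibration takes no time and is no camera call.
- ctrl.sign_off(): hands the job in; it is judged then, once.
Trained networks look in the newest picture that a camera, given by its name, has taken for a name from the list of things; names that differ only in an ending like _2 or _b are one class to them, and where a whole thing is asked for, a point or a joint stands for the part that bears it (a point fixed in the world has none). Each returns a list of dicts, best first, with "confidence" (0 to 1); they miss things now and then, are a little off and sometimes report something else, mostly with a low value. They report only what shows in the picture. A call takes as long as a camera call. They do not tell look-alikes from the thing itself.
- finder.outline_of(camera, label): "region" (400x640 bool, what is visible of it) and "box" ([left, top, width, height] in pixels, round what is visible of it).
The state is a dict: "t": time; "qpos": joint angles; "joint_velocities": joint speeds; "joint_efforts": joint torques, N m; "tcp_pos": TCP position; "tool_rot": TCP orientation; "wrist_force": force on the tool from outside, world axes, zero at the start; "ft_torque": the same for the moment, N m; "grip_width": finger opening in m; "gripper_force": force on a finger pad.
Only numpy, scipy, OpenCV 4.12 (cv2) and the standard library are available. Lean on these libraries where they do the work, as an engineer would, in place of code of your own. Each camera call takes 0.05 s, during which the arm holds its last target. There are 200 camera calls.

TASK

The three metal flask cups are nested and twist-locked in one another: for each, find by feel the turn at which it lets go (try a light lift, turn a little, try again), draw the cups apart and stand each upright in the free front part of the rack row of its own size, in line with the like cup already standing there. Set the cups down, do not drop them, and leave the stocked cups and everything else on the bench where they are.

Things in the scene. Friction and masses are not known exactly. Their poses are not given: they have to be found in the camera images.
- small_mid (a point): Slimmest flask cup: plain aluminium, 28 mm across, 88 mm high, loose, 60 to 100 g. Point on its axis, half-way up (44 mm above its foot), z along the axis to the mouth. Starts nested in the middle cup, its foot 24 mm above that cup's foot, so its top 36 mm stand out. Three lugs, 120 degrees apart, one along the point's x: 9 mm wide, to 19.5 mm from the axis, 27 to 33 mm above its foot.
- medium_mid (a point): Middle flask cup: plain aluminium, 47 mm across, 76 mm high, loose, 240 to 330 g. Point on its axis, half-way up (38 mm above its foot), z along the axis to the mouth. Starts nested in the widest cup, its foot 16 mm above that cup's foot, so its top 37 mm stand out. Three lugs, 120 degrees apart, one along the point's x: 9 mm wide, to 29 mm from the axis, 15 to 21 mm above its foot.
- large_mid (a point): Widest flask cup, the outside of the nest: plain aluminium, 68 mm across, 55 mm high, loose, 430 to 600 g, standing on the bench (z = 0). Point on its axis, half-way up (27.5 mm above its foot), z along the axis to the mouth.
- medium_rim (a point): Centre of the middle cup's mouth. Under its black rubber dust lip is a stiff catch ring with three ledges and three gaps that holds the slim cup's lugs; it sits at an angle that can be neither seen nor told from any pose. The slim cup has 5 mm of play up and down and turns freely in mid-play. Where lugs and gaps agree (windows about 0.7 rad wide, 120 degrees apart) it lifts out alone, with no force but its own weight.
- large_rim (a point): Centre of the widest cup's mouth. Under its black rubber dust lip is the same kind of catch ring for the middle cup's lugs; it sits at an angle that can be neither seen nor told from any pose; again 5 mm of play and windows about 0.7 rad wide, 120 degrees apart. Anywhere else the lugs meet the ledges and the outer cup is lifted along: its weight is felt within 12 mm of lift, or it is seen to rise.
- small_place (a point): Free place in the narrowest row of the wooden rack, on its floor, 10 mm above the bench. The row is a lane 44 mm wide between strips 8 mm high, along the point's x (away from the robot), free from 50 mm before the point to 25 mm behind it. The like cup already in it stands 112 mm behind the point (+x). The three rows lie side by side, 100 mm apart, in any order.
- medium_place (a point): Free place in the middle-sized row of the wooden rack, on its floor, 10 mm above the bench. The row is a lane 64 mm wide between strips 8 mm high, along the point's x (away from the robot), free from 50 mm before the point to 25 mm behind it. The like cup already in it stands 112 mm behind the point (+x). The three rows lie side by side, 100 mm apart, in any order.
- large_place (a point): Free place in the widest row of the wooden rack, on its floor, 10 mm above the bench. The row is a lane 84 mm wide between strips 8 mm high, along the point's x (away from the robot), free from 50 mm before the point to 25 mm behind it. The like cup already in it stands 112 mm behind the point (+x). The three rows lie side by side, 100 mm apart, in any order.
- small_stock: The slimmest cup already standing at the far end of its row, 28 mm across and 88 mm high, loose; origin under its foot. Not to be disturbed.
- medium_stock: The middle cup already standing at the far end of its row, 47 mm across and 76 mm high, loose; origin under its foot. Not to be disturbed.
- large_stock: The widest cup already standing at the far end of its row, 68 mm across and 55 mm high, loose; origin under its foot. Not to be disturbed.
- dish: Small red dish, 60 mm across, 22 mm high, near the nest; loose bystander, origin under its centre or near its middle. Not to be disturbed.
- model: Plaster dental arch with teeth, about 70 mm wide, 27 mm high; loose bystander, origin under its centre or near its middle. Not to be disturbed.
- bottle: White plastic bottle, 52 mm across, 130 mm high; loose bystander, origin under its centre or near its middle. Not to be disturbed.
- can: Blue can, 54 mm across, 150 mm high; loose bystander, origin under its centre or near its middle. Not to be disturbed.
- brush: Bench brush lying flat; loose bystander, origin under its centre or near its middle. Not to be disturbed.
- spatula: Steel spatula lying flat; loose bystander, origin under its centre or near its middle. Not to be disturbed.
- jar: Amber jar, 60 mm across, 55 mm high; loose bystander, origin under its centre or near its middle. Not to be disturbed.
There are look-alikes about, which are no part of the job. What is shaped like the part that bears large_mid but red is not meant.

How it is judged:
By the outcome, as a careful person would: the job done as asked, in the order asked, and still so for the second after the job is handed in, with the robot touching nothing.
It also fails if it takes over 72 s, if anything falls off the work surface, if the arm or the gripper's body presses on something with over 40 N, if the wrist force passes 120 N, or if a joint passes its speed limit or range.

## Working session

There is one attempt and no reset: what is moved stays moved. The work goes in short steps, Python scripts to look and compute and a tool call to move; the robot and the scene stay as the last step left them, time stands still between calls to the robot, and variables do not carry over. Pictures are saved under pics/ and viewed, at most 10 in all, crops included, and the job is handed in when it is done.

Besides the shell and the picture viewer there is one more tool, called after "Emit:" in YAML: its name, and indented under it one key for each argument. play_rows: Moves the arm, as the interface text tells. Its arguments: {"type":"object","properties":{"motion":{"type":"array"},"squeeze":{"type":"number"}},"required":["motion"]}

```bash
mkdir -p pics; ls
python3 - <<'E'
from rig import ctrl, grab_frame, get_calibration, finder
import cv2, numpy as np
for c in ("scene","top"):
    im=grab_frame(c); cv2.imwrite(f"pics/{c}0.png",im[:,:,::-1])
    k=get_calibration(c); print(c,k["K"],k["k1"],np.round(k["cam_to_world"],4))
s=ctrl.state(); print(s, ctrl.pinch_z)
E
```

```text
pics
scene [[440.39083382   0.         314.48728714]
 [  0.         440.39083382 197.83199192]
 [  0.           0.           1.        ]] -0.06590251393259126 [[-0.7519  0.5346 -0.3858  1.0442]
 [ 0.6593  0.6048 -0.4468  0.5797]
 [-0.0055 -0.5903 -0.8072  1.0824]
 [ 0.      0.      0.      1.    ]]
top [[491.95270607   0.         319.17918493]
 [  0.         491.95270607 195.460326  ]
 [  0.           0.           1.        ]] -0.06964357839609614 [[-0.0282 -0.985   0.1703  0.291 ]
 [-0.9995  0.0301  0.0082  0.0337]
 [-0.0132 -0.17   -0.9854  1.7368]
 [ 0.      0.      0.      1.    ]]
{'t': 0.1, 'qpos': array([ 1.01422812e+00,  2.59279621e-01,  1.53592937e+00,  1.66778443e-05,
        1.34797255e+00, -2.02797883e-01]), 'joint_velocities': array([ 0.00020206, -0.00319205, -0.00240853,  0.00049811,  0.00098359,
        0.00100302]), 'joint_efforts': array([ 1.59046263e-03, -4.46970785e+01, -2.91249526e+01, -3.11663198e-04,
        6.35242744e-03,  5.37106325e-05]), 'tcp_pos': array([0.19027424, 0.51556907, 0.23057046]), 'tool_rot': array([ 1.75965960e-01,  9.84395931e-01, -7.34850543e-04, -3.01993409e-04]), 'wrist_force': array([-0.70590978, -0.37011136, -0.30331015]), 'ft_torque': array([-0.00132219, -0.05683913, -0.03925634]), 'gripper_force': 0.0, 'grip_width': 0.08535854696148713} 0.0187
```

View pics/scene0.png

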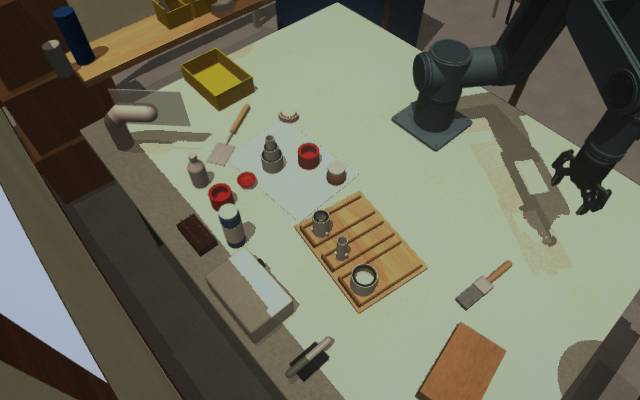

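View pics/top0.png

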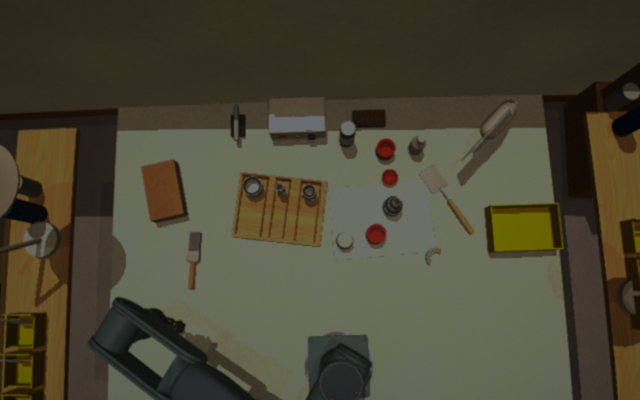

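```bash
cat > h.py <<'E'
from rig import ctrl, grab_frame, get_calibration, finder
import cv2, numpy as np
def ray(c,uv):
    k=get_calibration(c);K=k["K"];T=k["cam_to_world"]
    d=np.array([(uv[0]-K[0,2])/K[0,0],(uv[1]-K[1,2])/K[1,1]]);p=d.copy()
    for _ in range(20): p=d/(1+k["k1"]*(p@p))
    return T[:3,3],T[:3,:3]@np.array([p[0],p[1],1])
def at(c,uv,z):
    o,d=ray(c,uv); return (o+d*(z-o[2])/d[2])[:2]
def proj(c,P):
    k=get_calibration(c);T=k["cam_to_world"];q=T[:3,:3].T@(np.array(P)-T[:3,3])
    p=q[:2]/q[2];p=p*(1+k["k1"]*(p@p));K=k["K"]
    return np.array([K[0,0]*p[0]+K[0,2],K[1,1]*p[1]+K[1,2]])
E
python3 - <<'E'
from h import *
for c in ("scene","top"):
    for n in "small_mid medium_mid large_mid small_stock medium_stock large_stock".split():
        for r in finder.outline_of(c,n)[:5]:
            b=r["box"]; m=r["region"]; ys,xs=np.nonzero(m); print(c,n,round(r["confidence"],2),b,np.round([xs.mean(),ys.mean()],1))
E
```

```text
scene small_mid 0.51 [265.5, 134.5, 9.7, 16.6] [270. 142.]
scene medium_mid 0.53 [261.4, 141.6, 15.7, 19.2] [270.9 152. ]
scene large_mid 0.86 [211.4, 182.9, 25.2, 25.7] [219.6 195.4]
scene large_mid 0.82 [261.0, 153.5, 23.8, 24.7] [272.  163.6]
scene large_mid 0.57 [297.3, 143.7, 23.8, 24.4] [308.3 155.4]
scene small_stock 0.49 [333.5, 237.9, 15.2, 22.5] [341.3 247.6]
scene small_stock 0.3 [217.8, 203.1, 25.6, 48.1] [231.6 225.1]
scene medium_stock 0.82 [312.0, 208.0, 17.1, 27.7] [320.5 222.4]
scene large_stock 0.68 [352.3, 261.9, 24.9, 33.0] [363.2 279.4]
scene large_stock 0.38 [326.3, 160.1, 19.5, 21.9] [335.9 172.5]
top small_mid 0.62 [390.2, 197.8, 11.1, 11.5] [395.9 201.9]
top medium_mid 0.62 [384.4, 197.4, 15.1, 13.0] [392.8 205.2]
top medium_mid 0.24 [270.2, 173.7, 19.1, 51.0] [280.4 183.4]
top large_mid 0.83 [375.4, 141.6, 21.5, 20.9] [385.1 148.9]
top large_mid 0.75 [365.0, 223.9, 19.5, 21.0] [376.1 233.7]
top large_mid 0.5 [386.7, 198.5, 13.6, 17.2] [390.2 209. ]
top small_stock 0.69 [389.7, 198.1, 10.3, 11.9] [392.6 206.9]
top small_stock 0.58 [278.8, 182.2, 5.6, 12.6] [280.5 188.9]
top medium_stock 0.44 [306.1, 182.4, 7.5, 21.3] [308.8 192.4]
top large_stock 0.63 [243.5, 177.3, 22.3, 23.3] [252.5 186.5]
top large_stock 0.58 [388.5, 197.6, 13.9, 14.6] [393.3 206.4]
```

The scene view shows the nest at about (270,155), with red look-alikes at (308,155) and (220,195). The rack has the medium stock at (320,222), small at (341,248) and large at (364,279). I'll zoom both views.

Run:
```python
import cv2
a=cv2.imread("pics/scene0.png")[120:320,190:430]; cv2.imwrite("pics/sc1.png",cv2.resize(a,None,fx=3,fy=3,interpolation=cv2.INTER_CUBIC))
a=cv2.imread("pics/top0.png")[165:255,225:445]; a=cv2.convertScaleAbs(a,alpha=1.6); cv2.imwrite("pics/tp1.png",cv2.resize(a,None,fx=3.6,fy=3.6,interpolation=cv2.INTER_CUBIC))
```

```text
(no output)
```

View pics/sc1.png

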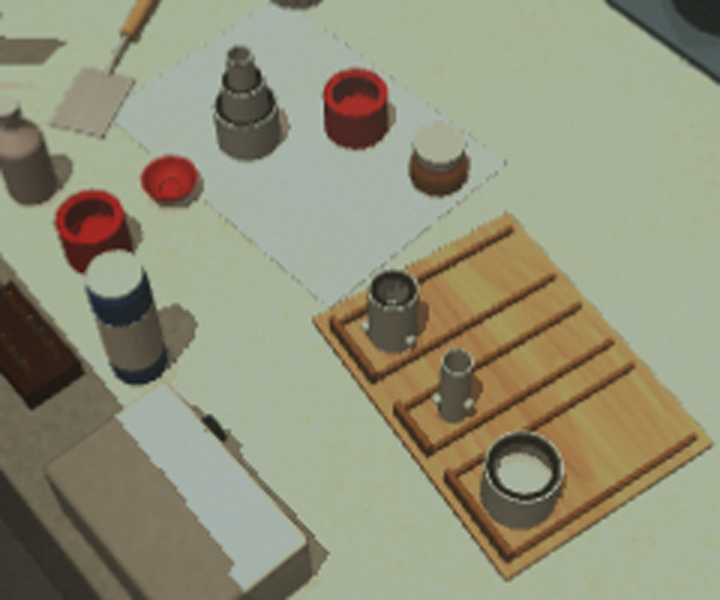

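View pics/tp1.png

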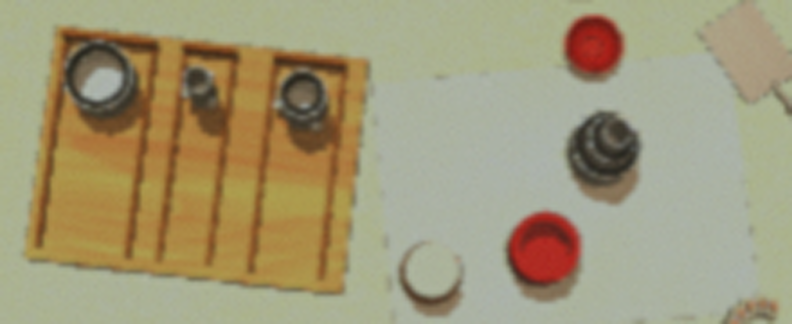

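```bash
cat >> h.py <<'E'
def s1(x,y): return ((x+.5)/3-.5+190,(y+.5)/3-.5+120)
def t1(x,y): return ((x+.5)/3.6-.5+225,(y+.5)/3.6-.5+165)
E
python3 - <<'E'
from h import *
for n,z,a,b in [("small",.128,(239,54),(614,129)),("med",.092,(244,80),None),("large",.055,(247,108),(603,150)),
 ("mst",.086,(393,289),(303,92)),("sst",.098,(457,361),(201,79)),("lst",.065,(523,466),(100,76))]:
    print(n,at("scene",s1(*a),z).round(4), None if b is None else at("top",t1(*b),z).round(4))
for a,b in [((315,318),(368,60)),((510,212),(343,293)),((712,440),(26,259)),((508,578),(57,27))]:
    print("corner",at("scene",s1(*a),.01).round(4),at("top",t1(*b),.01).round(4))
# strip ends (front) z .018
for n,a,b in [("m+",(513,230),(322,278)),("m-",(554,277),(250,270)),("s+",(578,308),(209,264)),("s-",(612,344),(159,260)),("l+",(632,367),(129,257)),("l-",(696,437),(39,246))]:
    print(n,at("scene",s1(*a),.018).round(4),at("top",t1(*b),.018).round(4))
for n,z,a,b in [("dish",.02,(170,172),(594,43)),("redcup",.055,(356,92),(545,246)),("jar",.055,(439,142),(432,270))]:
    print(n,at("scene",s1(*a),z).round(4),at("top",t1(*b),z).round(4))
E
```

```text
small [ 0.5422 -0.2057] [ 0.5446 -0.2041]
med [ 0.5418 -0.203 ] None
large [ 0.545  -0.1989] [ 0.536  -0.2032]
mst [0.5957 0.0854] [0.5956 0.0823]
sst [0.6095 0.1837] [0.6088 0.1779]
lst [0.6238 0.2826] [0.6212 0.2783]
corner [0.6401 0.023 ] [0.64   0.0191]
corner [0.4095 0.0562] [0.4097 0.0505]
corner [0.4545 0.3622] [0.4517 0.3602]
corner [0.6847 0.3325] [0.6834 0.3294]
m+ [0.4279 0.0782] [0.4243 0.0704]
m- [0.4381 0.1452] [0.4341 0.1401]
s+ [0.4467 0.1856] [0.441  0.1799]
s- [0.452  0.2349] [0.4463 0.2286]
l+ [0.4565 0.2644] [0.4501 0.2578]
l- [0.4674 0.3522] [0.4633 0.3459]
dish [ 0.6421 -0.2088] [ 0.6483 -0.205 ]
redcup [ 0.4457 -0.1408] [ 0.4455 -0.1432]
jar [ 0.4273 -0.0331] [ 0.4259 -0.035 ]
```

Emit:
play_rows:
  motion:
    - {"jaw":0.1,"tx":-0.03625,"ty":-0.0345,"tz":0.00375,"roll":0}
    - {"jaw":0.1,"tx":-0.03625,"ty":-0.0345,"tz":0.00375,"roll":0}
    - {"jaw":0.1,"tx":-0.03625,"ty":-0.0345,"tz":0.00375,"roll":0}
    - {"jaw":0.1,"tx":-0.03625,"ty":-0.0345,"tz":0.00375,"roll":0}
    - {"jaw":0.1,"tx":-0.03625,"ty":-0.0345,"tz":0.00375,"roll":0}
    - {"jaw":0.1,"tx":-0.03625,"ty":-0.0345,"tz":0.00375,"roll":0}
    - {"jaw":0.1,"tx":-0.03625,"ty":-0.0345,"tz":0.00375,"roll":0}
    - {"jaw":0.1,"tx":-0.03625,"ty":-0.0345,"tz":0.00375,"roll":0}
    - {"jaw":0.1,"tx":-0.03625,"ty":-0.0345,"tz":0.00375,"roll":0}
    - {"jaw":0.1,"tx":-0.03625,"ty":-0.0345,"tz":0.00375,"roll":0}
    - {"jaw":0.1,"tx":-0.03625,"ty":-0.0345,"tz":0.00375,"roll":0}
    - {"jaw":0.1,"tx":-0.03625,"ty":-0.0345,"tz":0.00375,"roll":0}
    - {"jaw":0.1,"tx":-0.03625,"ty":-0.0345,"tz":0.00375,"roll":0}
    - {"jaw":0.1,"tx":-0.03625,"ty":-0.0345,"tz":0.00375,"roll":0}
    - {"jaw":0.1,"tx":-0.03625,"ty":-0.0345,"tz":0.00375,"roll":0}
    - {"jaw":0.1,"tx":-0.03625,"ty":-0.0345,"tz":0.00375,"roll":0}
  squeeze: 20

```text
t: 2.7
tcp_pos: [0.544, -0.2045, 0.1713]
tool_rot: [0.176, 0.984, 0.0, 0.0]
wrist_force: [0.9, 0.4, 0.9]
grip_width: 0.0471
gripper_force: 0.0
```

```bash
cat >> h.py <<'E'
from scipy.spatial.transform import Rotation as R
def go(x,y,z):
    s=ctrl.state(); d=R.from_quat(s["tool_rot"]).inv().apply(np.array([x,y,z])-s["tcp_pos"]); return d.round(4)
def show():
    s=ctrl.state(); x=R.from_quat(s["tool_rot"]).as_matrix()[:,0]
    print("t",round(s["t"],2),"tcp",s["tcp_pos"].round(4),"yaw",round(np.arctan2(x[1],x[0]),3),"q6",s["qpos"][5].round(3),"F",s["wrist_force"].round(2),"M",s["ft_torque"].round(2),"w",round(s["grip_width"],4),"g",round(s["gripper_force"],1))
E
python3 - <<'E'
from h import *
show(); print(go(.543,-.203,.16))
out=[]
for c,(u,v) in (("scene",(245,105)),("top",(370,180))):
    im=grab_frame(c)[:,:,::-1][v:v+75,u:u+66]; S=6
    im=cv2.resize(im,None,fx=S,fy=S,interpolation=cv2.INTER_CUBIC)
    if c=="top": im=cv2.convertScaleAbs(im,alpha=1.8)
    for r,z in ((.014,.128),(.0235,.092),(.034,.055),(.034,0)):
        pts=[]
        for a in np.linspace(0,2*np.pi,60):
            p=proj(c,(.543+r*np.cos(a),-.2035+r*np.sin(a),z)); pts.append([(p[0]-u+.5)*S,(p[1]-v+.5)*S])
        cv2.polylines(im,[np.array(pts,np.int32)],True,(0,255,0),1)
    p=proj(c,ctrl.state()["tcp_pos"]); cv2.circle(im,(int((p[0]-u+.5)*S),int((p[1]-v+.5)*S)),3,(0,0,255),-1)
    out.append(im)
cv2.imwrite("pics/h1.png",np.hstack(out))
E
```

```text
t 2.7 tcp [ 0.544  -0.2045  0.1713] yaw 2.787 q6 -1.768 F [0.88 0.37 0.9 ] M [ 0.03 -0.04  0.03] w 0.0471 g 0.0
[0.0015 0.001  0.0113]
```

View pics/h1.png

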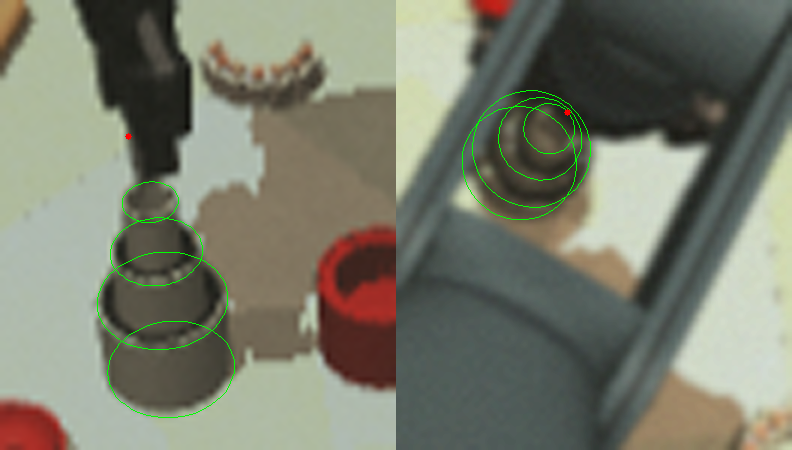

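The overlay agrees with the nest to about 1–2 mm in both views: the slim rim sits at scene zoom (150,200), directly under the fingers. Next I descend and close on the slim cup.

Emit:
play_rows:
  motion:
    - {"jaw":0.1,"tx":0.001,"ty":0.001,"tz":0.03,"roll":0}
    - {"jaw":0.1,"tx":0,"ty":0,"tz":0.03,"roll":0}
    - {"jaw":0.1,"tx":0,"ty":0,"tz":0.015,"roll":0}
    - {"jaw":-0.2,"tx":0,"ty":0,"tz":0,"roll":0}
    - {"jaw":-1,"tx":0,"ty":0,"tz":0,"roll":0}
    - {"jaw":-1,"tx":0,"ty":0,"tz":0,"roll":0}
    - {"jaw":-1,"tx":0,"ty":0,"tz":0,"roll":0}
    - {"jaw":-1,"tx":0,"ty":0,"tz":0,"roll":0}
  squeeze: 20

```text
t: 3.8
tcp_pos: [0.5431, -0.2018, 0.0969]
tool_rot: [0.176, 0.984, -0.0, 0.001]
wrist_force: [-1.0, -0.9, 1.4]
grip_width: 0.0277
gripper_force: 19.4
```

```bash
python3 -c "from h import *; show()"
```

```text
t 3.8 tcp [ 0.5431 -0.2018  0.0969] yaw 2.788 q6 -1.765 F [-1.   -0.91  1.4 ] M [-0.21  0.1  -0.01] w 0.0277 g 19.4
```

Emit:
play_rows:
  motion:
    - {"jaw":-1,"tx":0,"ty":0,"tz":-0.0025,"roll":0}
    - {"jaw":-1,"tx":0,"ty":0,"tz":0,"roll":0}
    - {"jaw":-1,"tx":0,"ty":0,"tz":0,"roll":0}

```text
t: 4.18
tcp_pos: [0.5428, -0.2016, 0.0989]
tool_rot: [0.176, 0.984, -0.0, 0.0]
wrist_force: [-1.0, -0.9, 0.5]
grip_width: 0.0281
gripper_force: 19.5
```

```bash
python3 -c "from h import *; show()"
```

```text
t 4.17 tcp [ 0.5428 -0.2016  0.0989] yaw 2.788 q6 -1.765 F [-0.98 -0.91  0.48] M [-0.16  0.07 -0.01] w 0.0281 g 19.5
```

Emit:
play_rows:
  motion:
    - {"jaw":-1,"tx":0,"ty":0,"tz":-0.005,"roll":0}
    - {"jaw":-1,"tx":0,"ty":0,"tz":-0.004,"roll":0}
    - {"jaw":-1,"tx":0,"ty":0,"tz":0,"roll":0}
    - {"jaw":-1,"tx":0,"ty":0,"tz":0,"roll":0}

```text
t: 4.68
tcp_pos: [0.5427, -0.2015, 0.1078]
tool_rot: [0.176, 0.984, 0.0, -0.0]
wrist_force: [-1.0, -0.3, -3.5]
grip_width: 0.0274
gripper_force: 19.9
```

```bash
python3 -c "from h import *; show()"
```

```text
t 4.67 tcp [ 0.5427 -0.2015  0.1078] yaw 2.788 q6 -1.765 F [-0.96 -0.27 -3.49] M [-0.18  0.1  -0.03] w 0.0274 g 19.9
```

Emit:
play_rows:
  motion:
    - {"jaw":-1,"tx":0,"ty":0,"tz":0.005,"roll":0}
    - {"jaw":-1,"tx":0,"ty":0,"tz":0.004,"roll":0}
    - {"jaw":-1,"tx":0,"ty":0,"tz":0,"roll":0.212}
    - {"jaw":-1,"tx":0,"ty":0,"tz":0,"roll":0.212}
    - {"jaw":-1,"tx":0,"ty":0,"tz":0,"roll":0.212}
    - {"jaw":-1,"tx":0,"ty":0,"tz":0,"roll":0}

```text
t: 5.42
tcp_pos: [0.5428, -0.2015, 0.0987]
tool_rot: [0.413, 0.911, 0.0, 0.0]
wrist_force: [-0.5, -1.2, -1.1]
grip_width: 0.0275
gripper_force: 19.7
```

```bash
python3 -c "from h import *; show()"
```

```text
t 5.42 tcp [ 0.5428 -0.2015  0.0987] yaw 2.29 q6 -1.267 F [-0.54 -1.2  -1.08] M [-0.13  0.1   0.01] w 0.0275 g 19.7
```

Emit:
play_rows:
  motion:
    - {"jaw":-1,"tx":0,"ty":0,"tz":-0.005,"roll":0}
    - {"jaw":-1,"tx":0,"ty":0,"tz":-0.004,"roll":0}
    - {"jaw":-1,"tx":0,"ty":0,"tz":0,"roll":0}
    - {"jaw":-1,"tx":0,"ty":0,"tz":0,"roll":0}

```text
t: 5.92
tcp_pos: [0.5428, -0.2015, 0.1078]
tool_rot: [0.414, 0.91, 0.0, 0.0]
wrist_force: [0.3, -0.9, -3.0]
grip_width: 0.0277
gripper_force: 20.4
```

```bash
python3 -c "from h import *; show()"
```

```text
t 5.92 tcp [ 0.5428 -0.2015  0.1078] yaw 2.289 q6 -1.266 F [ 0.26 -0.86 -3.  ] M [-0.15  0.06  0.01] w 0.0277 g 20.4
```

Emit:
play_rows:
  motion:
    - {"jaw":-1,"tx":0,"ty":0,"tz":0.005,"roll":0}
    - {"jaw":-1,"tx":0,"ty":0,"tz":0.004,"roll":0}
    - {"jaw":-1,"tx":0,"ty":0,"tz":0,"roll":0.212}
    - {"jaw":-1,"tx":0,"ty":0,"tz":0,"roll":0.212}
    - {"jaw":-1,"tx":0,"ty":0,"tz":0,"roll":0.212}
    - {"jaw":-1,"tx":0,"ty":0,"tz":0,"roll":0}

```text
t: 6.68
tcp_pos: [0.543, -0.2017, 0.0988]
tool_rot: [0.625, 0.78, 0.0, 0.0]
wrist_force: [0.3, -1.1, -1.4]
grip_width: 0.0274
gripper_force: 20.6
```

```bash
python3 -c "from h import *; show()"
```

```text
t 6.67 tcp [ 0.543  -0.2017  0.0988] yaw 1.79 q6 -0.768 F [ 0.29 -1.13 -1.36] M [-0.23 -0.04  0.03] w 0.0274 g 20.6
```

Emit:
play_rows:
  motion:
    - {"jaw":-1,"tx":0,"ty":0,"tz":-0.005,"roll":0}
    - {"jaw":-1,"tx":0,"ty":0,"tz":-0.004,"roll":0}
    - {"jaw":-1,"tx":0,"ty":0,"tz":0,"roll":0}
    - {"jaw":-1,"tx":0,"ty":0,"tz":0,"roll":0}

```text
t: 7.18
tcp_pos: [0.543, -0.2017, 0.1081]
tool_rot: [0.626, 0.78, 0.0, 0.0]
wrist_force: [0.5, -0.2, -0.2]
grip_width: 0.0273
gripper_force: 20.6
```

```bash
python3 -c "from h import *; show()"
```

```text
t 7.17 tcp [ 0.543  -0.2017  0.1081] yaw 1.789 q6 -0.766 F [ 0.5  -0.15 -0.25] M [-0.22 -0.09 -0.01] w 0.0273 g 20.6
```

Emit:
play_rows:
  motion:
    - {"jaw":-1,"tx":0,"ty":0,"tz":-0.008,"roll":0}
    - {"jaw":-1,"tx":0,"ty":0,"tz":-0.008,"roll":0}
    - {"jaw":-1,"tx":0,"ty":0,"tz":0,"roll":0}
    - {"jaw":-1,"tx":0,"ty":0,"tz":0,"roll":0}

```text
t: 7.68
tcp_pos: [0.5427, -0.2013, 0.1239]
tool_rot: [0.626, 0.78, 0.0, -0.0]
wrist_force: [0.3, 0.5, -1.4]
grip_width: 0.0271
gripper_force: 20.6
```

```bash
python3 -c "from h import *; show()"
```

```text
t 7.67 tcp [ 0.5427 -0.2013  0.1239] yaw 1.789 q6 -0.766 F [ 0.31  0.47 -1.41] M [-0.03 -0.04  0.01] w 0.0271 g 20.6
```

```bash
cat >> h.py <<'E'
def crop(c,u,v,w,h,S,f,cups=()):
    im=grab_frame(c)[:,:,::-1][v:v+h,u:u+w]; im=cv2.resize(im,None,fx=S,fy=S,interpolation=cv2.INTER_CUBIC)
    if c=="top": im=cv2.convertScaleAbs(im,alpha=1.8)
    for x,y,r,z in cups:
        pts=[(proj(c,(x+r*np.cos(a),y+r*np.sin(a),z))-(u,v)+.5)*S for a in np.linspace(0,6.28,60)]
        cv2.polylines(im,[np.array(pts,np.int32)],True,(0,255,0),1)
    if f: cv2.imwrite(f,im)
    return im
E
python3 - <<'E'
from h import *
crop("scene",235,100,70,80,7,"pics/n2.png",[(.543,-.2015,.014,.155),(.543,-.2035,.0235,.092),(.543,-.2035,.034,.055),(.543,-.2035,.034,.0)])
E
```

```text
(no output)
```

View pics/n2.png

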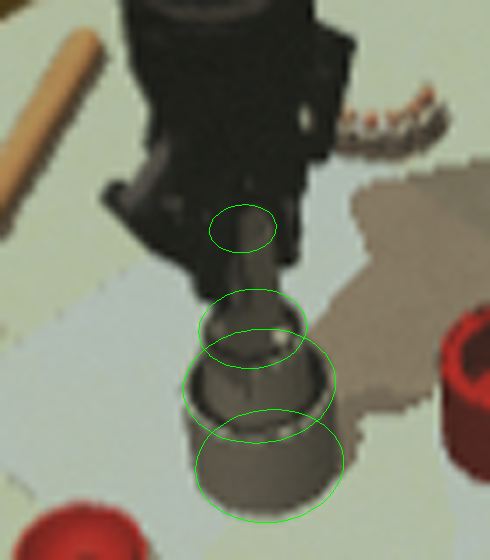

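The medium rim sits at its expected height (252,328), and a slim-cup lug shows above the lip at (280,337), so the slim cup is free. I'll lift it and carry it to its row.

```bash
python3 -c "from h import *; print(go(.494,.199,.174), go(.494,.199,.174)/8)"
```

```text
[ 0.4013  0.0391 -0.0501] [ 0.0501625  0.0048875 -0.0062625]
```

Emit:
play_rows:
  motion:
    - {"jaw":-1,"tx":0,"ty":0,"tz":-0.015,"roll":0}
    - {"jaw":-1,"tx":0,"ty":0,"tz":-0.02,"roll":0}
    - {"jaw":-1,"tx":0,"ty":0,"tz":-0.015,"roll":0}
    - {"jaw":-1,"tx":0.02,"ty":0.002,"tz":0,"roll":0}
    - {"jaw":-1,"tx":0.04,"ty":0.004,"tz":0,"roll":0}
    - {"jaw":-1,"tx":0.05,"ty":0.005,"tz":0,"roll":0}
    - {"jaw":-1,"tx":0.055,"ty":0.005,"tz":0,"roll":0}
    - {"jaw":-1,"tx":0.055,"ty":0.005,"tz":0,"roll":0}
    - {"jaw":-1,"tx":0.055,"ty":0.005,"tz":0,"roll":0}
    - {"jaw":-1,"tx":0.05,"ty":0.005,"tz":0,"roll":0}
    - {"jaw":-1,"tx":0.045,"ty":0.005,"tz":0,"roll":0}
    - {"jaw":-1,"tx":0.03,"ty":0.003,"tz":0.025,"roll":0}
    - {"jaw":-1,"tx":0,"ty":0,"tz":0.025,"roll":0}
    - {"jaw":-1,"tx":0,"ty":0,"tz":0.02,"roll":0}
    - {"jaw":-1,"tx":0,"ty":0,"tz":0,"roll":0}

```text
t: 9.6
tcp_pos: [0.4915, 0.198, 0.1018]
tool_rot: [0.626, 0.78, -0.002, -0.002]
wrist_force: [0.2, 0.8, -0.1]
grip_width: 0.0273
gripper_force: 20.5
```

Run:
```python
from h import *
show()
p=ctrl.state()["tcp_pos"]
# cup axis at p; foot z = tcp-.057 ; draw foot, rim & lane centre line
d=np.array([.990,-.139])
cups=[(p[0],p[1],.014,p[2]-.057),(.6092,.1808,.014,.098),(.6092,.1808,.014,.01),(.4983,.1964,.002,.01)]
a=crop("scene",290,175,120,100,6,None,cups); cv2.imwrite("pics/p1.png",a)
```

```text
t 9.6 tcp [0.4915 0.198  0.1018] yaw 1.79 q6 -0.047 F [ 0.24  0.78 -0.11] M [ 0.02 -0.03 -0.05] w 0.0273 g 20.5
```

View pics/p1.png

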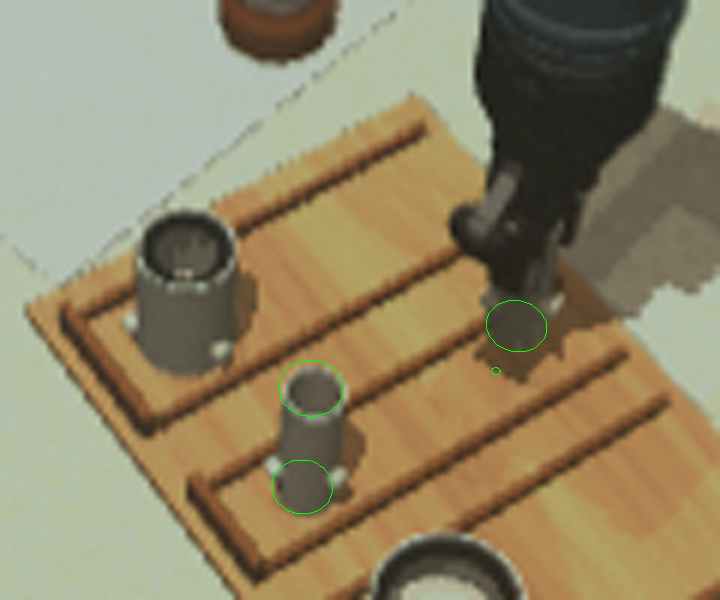

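The held cup's foot matches the overlay, and the stock is about 1 px right of its overlay. I'll shift about 2 mm sideways and set the cup down.

Emit:
play_rows:
  motion:
    - {"jaw":-1,"tx":0.0018,"ty":0.001,"tz":0.015,"roll":0}
    - {"jaw":-1,"tx":0,"ty":0,"tz":0.012,"roll":0}
    - {"jaw":-1,"tx":0,"ty":0,"tz":0.004,"roll":0}
    - {"jaw":-1,"tx":0,"ty":0,"tz":0.002,"roll":0}
    - {"jaw":-1,"tx":0,"ty":0,"tz":0.001,"roll":0}
    - {"jaw":-1,"tx":0,"ty":0,"tz":0,"roll":0}

```text
t: 10.4
tcp_pos: [0.4951, 0.1994, 0.07]
tool_rot: [0.626, 0.78, 0.0, 0.0]
wrist_force: [0.0, -0.5, -0.1]
grip_width: 0.0274
gripper_force: 20.5
```

```bash
python3 -c "from h import *; show()"
```

```text
t 10.4 tcp [0.4951 0.1994 0.07  ] yaw 1.789 q6 -0.044 F [ 0.03 -0.49 -0.15] M [-0.02 -0.07 -0.02] w 0.0274 g 20.5
```

Emit:
play_rows:
  motion:
    - {"jaw":-1,"tx":0,"ty":0,"tz":0.0015,"roll":0}
    - {"jaw":-1,"tx":0,"ty":0,"tz":0.001,"roll":0}
    - {"jaw":-1,"tx":0,"ty":0,"tz":0.001,"roll":0}
    - {"jaw":-1,"tx":0,"ty":0,"tz":0,"roll":0}

```text
t: 10.9
tcp_pos: [0.4951, 0.1995, 0.067]
tool_rot: [0.626, 0.78, 0.0, 0.0]
wrist_force: [-2.8, 0.5, 4.0]
grip_width: 0.0272
gripper_force: 21.4
```

```bash
python3 -c "from h import *; show()"
```

```text
t 10.9 tcp [0.4951 0.1995 0.067 ] yaw 1.789 q6 -0.044 F [-2.8   0.46  4.04] M [-0.02  0.31 -0.01] w 0.0272 g 21.4
```

Emit:
play_rows:
  motion:
    - {"jaw":-0.1,"tx":0,"ty":0,"tz":0,"roll":0}
    - {"jaw":0.0,"tx":0,"ty":0,"tz":0,"roll":0}
    - {"jaw":0.2,"tx":0,"ty":0,"tz":-0.005,"roll":0}
    - {"jaw":0.3,"tx":0,"ty":0,"tz":-0.02,"roll":0}
    - {"jaw":0.4,"tx":0,"ty":0,"tz":-0.03,"roll":0}
    - {"jaw":0.5,"tx":-0.01,"ty":-0.001,"tz":-0.02,"roll":0}
    - {"jaw":0.5,"tx":-0.03,"ty":-0.003,"tz":0,"roll":0}
    - {"jaw":0.5,"tx":-0.05,"ty":-0.005,"tz":0,"roll":0}
    - {"jaw":0.5,"tx":-0.055,"ty":-0.0055,"tz":0,"roll":0}
    - {"jaw":0.5,"tx":-0.055,"ty":-0.0055,"tz":0,"roll":0}
    - {"jaw":0.5,"tx":-0.055,"ty":-0.0055,"tz":0,"roll":0}
    - {"jaw":0.5,"tx":-0.055,"ty":-0.0055,"tz":0,"roll":0}
    - {"jaw":0.5,"tx":-0.0444,"ty":-0.0045,"tz":0,"roll":0}
    - {"jaw":0.5,"tx":-0.03,"ty":-0.003,"tz":0,"roll":0}
    - {"jaw":0.5,"tx":-0.018,"ty":-0.0017,"tz":0,"roll":0}
    - {"jaw":0.5,"tx":0,"ty":0,"tz":0,"roll":0}

```text
t: 12.9
tcp_pos: [0.5427, -0.2028, 0.1413]
tool_rot: [0.627, 0.779, 0.0, -0.0]
wrist_force: [0.1, 1.2, -0.2]
grip_width: 0.0641
gripper_force: 0.0
```

Run:
```python
from h import *
show(); print(go(.543,-.202,.062))
a=crop("scene",300,185,80,80,5,None,[(.4951,.1995,.014,.098),(.4951,.1995,.014,.01)])
b=crop("scene",245,110,78,80,5,None,[(.543,-.202,.0235,.092),(.543,-.202,.034,.055)])
cv2.imwrite("pics/m1.png",np.hstack([a,b]))
```

```text
t 12.9 tcp [ 0.5427 -0.2028  0.1413] yaw 1.787 q6 -0.767 F [ 0.11  1.18 -0.23] M [-0.03 -0.06 -0.01] w 0.0641 g 0.0
[0.0008 0.0004 0.0793]
```

View pics/m1.png

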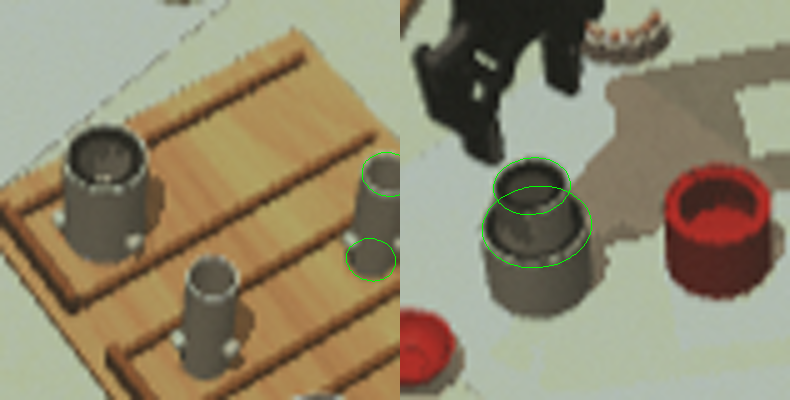

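The slim cup stands upright in its row, and the nest overlay fits. Next is gripping the medium cup.

Emit:
play_rows:
  motion:
    - {"jaw":0.5,"tx":0.0008,"ty":0.0004,"tz":0.03,"roll":0}
    - {"jaw":0.5,"tx":0,"ty":0,"tz":0.03,"roll":0}
    - {"jaw":0.5,"tx":0,"ty":0,"tz":0.0193,"roll":0}
    - {"jaw":0.2,"tx":0,"ty":0,"tz":0,"roll":0}
    - {"jaw":-1,"tx":0,"ty":0,"tz":0,"roll":0}
    - {"jaw":-1,"tx":0,"ty":0,"tz":0,"roll":0}
    - {"jaw":-1,"tx":0,"ty":0,"tz":0,"roll":0}
    - {"jaw":-1,"tx":0,"ty":0,"tz":-0.0025,"roll":0}
    - {"jaw":-1,"tx":0,"ty":0,"tz":0,"roll":0}
  squeeze: 30

```text
t: 14.12
tcp_pos: [0.5429, -0.2015, 0.0648]
tool_rot: [0.626, 0.78, -0.0, 0.0]
wrist_force: [-2.7, 0.9, -3.0]
grip_width: 0.0467
gripper_force: 31.6
```

```bash
python3 -c "from h import *; show()"
```

```text
t 14.12 tcp [ 0.5429 -0.2015  0.0648] yaw 1.789 q6 -0.765 F [-2.68  0.89 -3.01] M [0.1  0.53 0.01] w 0.0467 g 31.6
```

Emit:
play_rows:
  motion:
    - {"jaw":-1,"tx":0,"ty":0,"tz":-0.005,"roll":0}
    - {"jaw":-1,"tx":0,"ty":0,"tz":-0.004,"roll":0}
    - {"jaw":-1,"tx":0,"ty":0,"tz":0,"roll":0}
    - {"jaw":-1,"tx":0,"ty":0,"tz":0,"roll":0}

```text
t: 14.62
tcp_pos: [0.5431, -0.2015, 0.0739]
tool_rot: [0.626, 0.78, -0.0, 0.0]
wrist_force: [-3.1, 0.4, -1.7]
grip_width: 0.0466
gripper_force: 31.7
```

```bash
python3 -c "from h import *; show()"
```

```text
t 14.62 tcp [ 0.5431 -0.2015  0.0739] yaw 1.789 q6 -0.766 F [-3.15  0.37 -1.74] M [ 0.01  0.4  -0.02] w 0.0466 g 31.7
```

Emit:
play_rows:
  motion:
    - {"jaw":-1,"tx":0,"ty":0,"tz":-0.003,"roll":0}
    - {"jaw":-1,"tx":0,"ty":0,"tz":-0.003,"roll":0}
    - {"jaw":-1,"tx":0,"ty":0,"tz":0,"roll":0}
    - {"jaw":-1,"tx":0,"ty":0,"tz":0,"roll":0}

```text
t: 15.12
tcp_pos: [0.5431, -0.2013, 0.0797]
tool_rot: [0.626, 0.78, 0.0, 0.0]
wrist_force: [-1.8, 0.3, -2.1]
grip_width: 0.0463
gripper_force: 31.7
```

Run:
```python
from h import *
show()
im0=cv2.imread("pics/scene0.png").astype(int); im=grab_frame("scene")[:,:,::-1]; cv2.imwrite("pics/now.png",im); im=im.astype(int)
# large cup bottom: column profile below the rim, before vs now (row of bench/cup edge)
for u in (268,272,276):
    print(u,im0[160:182,u].sum(1), im[160:182,u].sum(1))
for r in finder.outline_of("scene","large_mid")[:4]: print(r["confidence"],r["box"])
```

```text
t 15.12 tcp [ 0.5431 -0.2013  0.0797] yaw 1.789 q6 -0.766 F [-1.81  0.29 -2.11] M [ 0.04  0.3  -0.02] w 0.0463 g 31.7
268 [179 169 268 267 240 243 239 241 238 237 245 241 275 444 511 515 513 515
 509 511 509 509] [144 119 182 233 251 255 255 255 252 253 253 252 253 455 526 528 531 527
 525 528 529 527]
272 [188 167 257 258 229 226 227 229 231 233 229 228 229 311 464 509 510 510
 509 512 515 513] [185 157 318 301 242 241 239 242 243 245 240 238 236 291 467 528 529 527
 527 532 530 536]
276 [226 267 236 216 209 213 210 213 208 210 207 209 207 426 507 514 515 518
 514 513 512 511] [217 336 283 222 222 220 222 216 221 221 221 220 219 449 531 533 532 531
 532 527 531 530]
0.91 [297.1, 143.6, 21.9, 24.7]
0.9 [208.0, 184.5, 29.7, 24.1]
0.87 [260.1, 149.7, 23.5, 26.9]
0.49 [323.7, 159.4, 21.4, 23.2]
```

The large cup's bottom edge is still at row 173 and the force equals the medium's weight alone, so the medium is already free. I'll carry it to its row.

Emit:
play_rows:
  motion:
    - {"jaw":-1,"tx":0,"ty":0,"tz":-0.01,"roll":0}
    - {"jaw":-1,"tx":0,"ty":0,"tz":-0.02,"roll":0}
    - {"jaw":-1,"tx":0,"ty":0,"tz":-0.02,"roll":0}
    - {"jaw":-1,"tx":0,"ty":0,"tz":-0.007,"roll":0}
    - {"jaw":-1,"tx":0.02,"ty":0.0004,"tz":0,"roll":0}
    - {"jaw":-1,"tx":0.04,"ty":0.001,"tz":0,"roll":0}
    - {"jaw":-1,"tx":0.05,"ty":0.001,"tz":0,"roll":0}
    - {"jaw":-1,"tx":0.05,"ty":0.001,"tz":0,"roll":0}
    - {"jaw":-1,"tx":0.05,"ty":0.001,"tz":0,"roll":0}
    - {"jaw":-1,"tx":0.05,"ty":0.001,"tz":0,"roll":0}
    - {"jaw":-1,"tx":0.03,"ty":0,"tz":0,"roll":0}
    - {"jaw":-1,"tx":0.0183,"ty":0,"tz":0,"roll":0}
    - {"jaw":-1,"tx":0,"ty":0,"tz":0.03,"roll":0}
    - {"jaw":-1,"tx":0,"ty":0,"tz":0.025,"roll":0}
    - {"jaw":-1,"tx":0,"ty":0,"tz":0.01,"roll":0}
    - {"jaw":-1,"tx":0,"ty":0,"tz":0,"roll":0}
    - {"jaw":-1,"tx":0,"ty":0,"tz":0,"roll":0}

```text
t: 17.35
tcp_pos: [0.4823, 0.1007, 0.0723]
tool_rot: [0.626, 0.78, 0.0, 0.001]
wrist_force: [0.5, -0.0, -4.0]
grip_width: 0.0468
gripper_force: 31.7
```

Run:
```python
from h import *
show(); p=ctrl.state()["tcp_pos"]; print("n",p[:2]@[.139,.99],"u",p[:2]@[.99,-.139], "foot", p[2]-.0464)
```

```text
t 17.35 tcp [0.4823 0.1007 0.0723] yaw 1.788 q6 -0.239 F [ 0.49 -0.05 -4.01] M [ 0.04 -0.04  0.03] w 0.0468 g 31.7
n 0.16677012767718258 u 0.4634817963186709 foot 0.025902223125459367
```

Foot is about 16 mm above the rack floor, so I lower gently.

Emit:
play_rows:
  motion:
    - {"jaw":-1,"tx":0,"ty":0,"tz":0.01,"roll":0}
    - {"jaw":-1,"tx":0,"ty":0,"tz":0.003,"roll":0}
    - {"jaw":-1,"tx":0,"ty":0,"tz":0.0015,"roll":0}
    - {"jaw":-1,"tx":0,"ty":0,"tz":0.001,"roll":0}
    - {"jaw":-1,"tx":0,"ty":0,"tz":0,"roll":0}
    - {"jaw":-1,"tx":0,"ty":0,"tz":0,"roll":0}

```text
t: 18.1
tcp_pos: [0.4816, 0.1009, 0.0561]
tool_rot: [0.626, 0.78, 0.0, 0.0]
wrist_force: [0.4, -0.2, -3.4]
grip_width: 0.046
gripper_force: 31.7
```

```bash
python3 -c "from h import *; show()"
```

```text
t 18.1 tcp [0.4816 0.1009 0.0561] yaw 1.789 q6 -0.239 F [ 0.41 -0.15 -3.45] M [-0.03 -0.03 -0.02] w 0.046 g 31.7
```

Emit:
play_rows:
  motion:
    - {"jaw":-1,"tx":0,"ty":0,"tz":0.001,"roll":0}
    - {"jaw":-1,"tx":0,"ty":0,"tz":0.0005,"roll":0}
    - {"jaw":-1,"tx":0,"ty":0,"tz":0,"roll":0}

```text
t: 18.48
tcp_pos: [0.4817, 0.1008, 0.0556]
tool_rot: [0.626, 0.78, 0.0, 0.0]
wrist_force: [-3.3, -0.3, 7.6]
grip_width: 0.0467
gripper_force: 32.6
```

```bash
python3 -c "from h import *; show()"
```

```text
t 18.48 tcp [0.4817 0.1008 0.0556] yaw 1.789 q6 -0.239 F [-3.33 -0.26  7.59] M [-0.07  0.49 -0.04] w 0.0467 g 32.6
```

Emit:
play_rows:
  motion:
    - {"jaw":0.25,"tx":0,"ty":0,"tz":0,"roll":0}
    - {"jaw":0.4,"tx":0,"ty":0,"tz":0,"roll":0}
    - {"jaw":0.5,"tx":0,"ty":0,"tz":-0.005,"roll":0}
    - {"jaw":0.5,"tx":0,"ty":0,"tz":-0.025,"roll":0}
    - {"jaw":0.5,"tx":0,"ty":0,"tz":-0.03,"roll":0}
    - {"jaw":0.7,"tx":-0.01,"ty":-0.0006,"tz":-0.015,"roll":0}
    - {"jaw":1,"tx":-0.03,"ty":-0.001,"tz":0,"roll":0}
    - {"jaw":1,"tx":-0.05,"ty":-0.001,"tz":0,"roll":0}
    - {"jaw":1,"tx":-0.055,"ty":-0.001,"tz":0,"roll":0}
    - {"jaw":1,"tx":-0.055,"ty":-0.001,"tz":0,"roll":0}
    - {"jaw":1,"tx":-0.05,"ty":-0.001,"tz":0,"roll":0}
    - {"jaw":1,"tx":-0.04,"ty":0,"tz":0,"roll":0}
    - {"jaw":1,"tx":-0.0184,"ty":0,"tz":0,"roll":0}
    - {"jaw":1,"tx":0,"ty":0,"tz":0,"roll":-0.212}
    - {"jaw":1,"tx":0,"ty":0,"tz":0,"roll":-0.212}
    - {"jaw":1,"tx":0,"ty":0,"tz":0,"roll":-0.212}
    - {"jaw":1,"tx":0,"ty":0,"tz":0,"roll":-0.212}
    - {"jaw":1,"tx":0,"ty":0,"tz":0,"roll":-0.212}
    - {"jaw":1,"tx":0,"ty":0,"tz":0,"roll":-0.212}
    - {"jaw":1,"tx":0,"ty":0,"tz":0,"roll":0}

```text
t: 20.98
tcp_pos: [0.5424, -0.2007, 0.1293]
tool_rot: [0.176, 0.984, 0.0, -0.0]
wrist_force: [-0.4, -0.2, 0.2]
grip_width: 0.0855
gripper_force: 0.0
```

Run:
```python
from h import *
show(); print(go(.543,-.2015,.012))
a=crop("scene",290,175,88,90,4.5 and 4,None,[(.4817,.1008,.0235,.086),(.4951,.1995,.014,.098)])
b=crop("scene",235,100,88,90,4,None,[(.543,-.2015,.034,.055),(.543,-.2015,.034,0)])
cv2.imwrite("pics/l1.png",np.hstack([a,b]))
```

```text
t 20.98 tcp [ 0.5424 -0.2007  0.1293] yaw 2.787 q6 -1.764 F [-0.36 -0.25  0.23] M [ 0.   -0.05  0.05] w 0.0855 g 0.0
[-0.0009 -0.0006  0.1173]
```

View pics/l1.png

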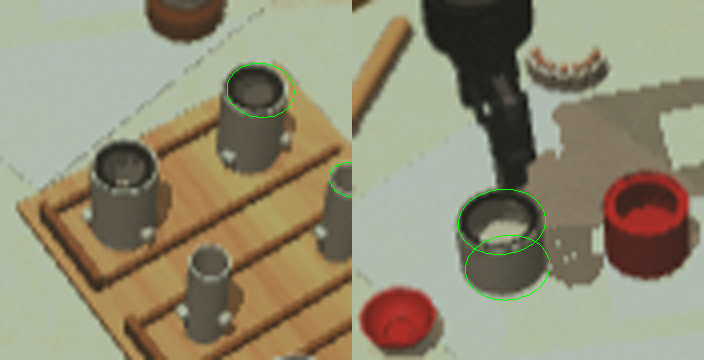

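The medium cup stands upright in line with its row, and the open fingers are centred over the large cup at zoom (502,222). Next I descend and grip it.

Emit:
play_rows:
  motion:
    - {"jaw":1,"tx":-0.0015,"ty":-0.0008,"tz":0.03,"roll":0}
    - {"jaw":1,"tx":0,"ty":0,"tz":0.03,"roll":0}
    - {"jaw":1,"tx":0,"ty":0,"tz":0.03,"roll":0}
    - {"jaw":1,"tx":0,"ty":0,"tz":0.02,"roll":0}
    - {"jaw":1,"tx":0,"ty":0,"tz":0.007,"roll":0}
    - {"jaw":0.75,"tx":0,"ty":0,"tz":0,"roll":0}
    - {"jaw":-1,"tx":0,"ty":0,"tz":0,"roll":0}
    - {"jaw":-1,"tx":0,"ty":0,"tz":0,"roll":0}
    - {"jaw":-1,"tx":0,"ty":0,"tz":0,"roll":0}
    - {"jaw":-1,"tx":0,"ty":0,"tz":0,"roll":0}
  squeeze: 45

```text
t: 22.32
tcp_pos: [0.5446, -0.2035, 0.0138]
tool_rot: [0.176, 0.984, -0.001, 0.001]
wrist_force: [-0.9, -3.2, 6.2]
grip_width: 0.0659
gripper_force: 52.1
```

```bash
python3 -c "from h import *; show()"
```

```text
t 22.32 tcp [ 0.5446 -0.2035  0.0138] yaw 2.788 q6 -1.765 F [-0.88 -3.17  6.24] M [-0.62  0.5  -0.08] w 0.0659 g 52.1
```

Emit:
play_rows:
  motion:
    - {"jaw":-1,"tx":0,"ty":0,"tz":-0.005,"roll":0}
    - {"jaw":-1,"tx":0,"ty":0,"tz":-0.02,"roll":0}
    - {"jaw":-1,"tx":0,"ty":0,"tz":-0.04,"roll":0}
    - {"jaw":-1,"tx":0,"ty":0,"tz":-0.04,"roll":0}
    - {"jaw":-1,"tx":0,"ty":0,"tz":-0.025,"roll":0}
    - {"jaw":-1,"tx":0,"ty":0,"tz":0,"roll":0}
    - {"jaw":-1,"tx":0,"ty":0,"tz":0,"roll":0}

```text
t: 23.2
tcp_pos: [0.5428, -0.2018, 0.1407]
tool_rot: [0.176, 0.984, 0.001, -0.001]
wrist_force: [-0.2, 1.0, -5.9]
grip_width: 0.0659
gripper_force: 52.6
```

```bash
python3 -c "
from h import *; show(); print(go(.5092,.2979,.142))"
```

```text
t 23.2 tcp [ 0.5428 -0.2018  0.1407] yaw 2.788 q6 -1.766 F [-0.2   1.02 -5.91] M [ 0.02  0.01 -0.01] w 0.0659 g 52.6
[ 2.047e-01  4.571e-01 -2.000e-04]
```

Emit:
play_rows:
  motion:
    - {"jaw":-1,"tx":0.008,"ty":0.018,"tz":0,"roll":0}
    - {"jaw":-1,"tx":0.016,"ty":0.036,"tz":0,"roll":0}
    - {"jaw":-1,"tx":0.023,"ty":0.05,"tz":0,"roll":0}
    - {"jaw":-1,"tx":0.025,"ty":0.055,"tz":0,"roll":0}
    - {"jaw":-1,"tx":0.025,"ty":0.055,"tz":0,"roll":0}
    - {"jaw":-1,"tx":0.025,"ty":0.055,"tz":0,"roll":0}
    - {"jaw":-1,"tx":0.025,"ty":0.055,"tz":0,"roll":0}
    - {"jaw":-1,"tx":0.023,"ty":0.05,"tz":0,"roll":0}
    - {"jaw":-1,"tx":0.018,"ty":0.042,"tz":0,"roll":0}
    - {"jaw":-1,"tx":0.011,"ty":0.027,"tz":0,"roll":0}
    - {"jaw":-1,"tx":0.006,"ty":0.014,"tz":0,"roll":0}
    - {"jaw":-1,"tx":0,"ty":0,"tz":0,"roll":0}
    - {"jaw":-1,"tx":0,"ty":0,"tz":0.03,"roll":0}
    - {"jaw":-1,"tx":0,"ty":0,"tz":0.03,"roll":0}
    - {"jaw":-1,"tx":0,"ty":0,"tz":0.025,"roll":0}
    - {"jaw":-1,"tx":0,"ty":0,"tz":0,"roll":0}
    - {"jaw":-1,"tx":0,"ty":0,"tz":0,"roll":0}

```text
t: 25.32
tcp_pos: [0.5107, 0.2964, 0.0584]
tool_rot: [0.176, 0.984, 0.0, 0.001]
wrist_force: [-0.1, 0.6, -5.3]
grip_width: 0.066
gripper_force: 52.9
```

```bash
python3 -c "
from h import *; show(); print(go(.5092,.2979,.026))
p=ctrl.state()['tcp_pos'][:2]; print(p@[.139,.99],p@[.99,-.139])"
```

```text
t 25.32 tcp [0.5107 0.2964 0.0584] yaw 2.787 q6 -0.879 F [-0.07  0.63 -5.32] M [ 0.05 -0.   -0.02] w 0.066 g 52.9
[0.002  0.0009 0.0324]
0.36439477938563514 0.4644435654195206
```

Emit:
play_rows:
  motion:
    - {"jaw":-1,"tx":0.0015,"ty":0.001,"tz":0.015,"roll":0}
    - {"jaw":-1,"tx":0,"ty":0,"tz":0.01,"roll":0}
    - {"jaw":-1,"tx":0,"ty":0,"tz":0.004,"roll":0}
    - {"jaw":-1,"tx":0,"ty":0,"tz":0.002,"roll":0}
    - {"jaw":-1,"tx":0,"ty":0,"tz":0.001,"roll":0}
    - {"jaw":-1,"tx":0,"ty":0,"tz":0,"roll":0}
    - {"jaw":-1,"tx":0,"ty":0,"tz":0,"roll":0}

```text
t: 26.2
tcp_pos: [0.509, 0.2986, 0.0258]
tool_rot: [0.176, 0.984, 0.0, 0.0]
wrist_force: [-0.6, 0.0, -5.7]
grip_width: 0.0663
gripper_force: 52.9
```

```bash
python3 -c "
from h import *; show()"
```

```text
t 26.2 tcp [0.509  0.2986 0.0258] yaw 2.788 q6 -0.875 F [-0.57  0.05 -5.72] M [ 0.  0. -0.] w 0.0663 g 52.9
```

Emit:
play_rows:
  motion:
    - {"jaw":-1,"tx":0,"ty":0,"tz":0.001,"roll":0}
    - {"jaw":-1,"tx":0,"ty":0,"tz":0.001,"roll":0}
    - {"jaw":-1,"tx":0,"ty":0,"tz":0,"roll":0}

```text
t: 26.58
tcp_pos: [0.5089, 0.2985, 0.0239]
tool_rot: [0.176, 0.984, 0.0, 0.0]
wrist_force: [-1.0, -0.8, -1.1]
grip_width: 0.0661
gripper_force: 53.1
```

```bash
python3 -c "
from h import *; show()"
```

```text
t 26.57 tcp [0.5089 0.2985 0.0239] yaw 2.788 q6 -0.875 F [-1.   -0.76 -1.14] M [-0.14  0.21 -0.02] w 0.0661 g 53.1
```

Emit:
play_rows:
  motion:
    - {"jaw":-1,"tx":0,"ty":0,"tz":0.0005,"roll":0}
    - {"jaw":0.7,"tx":0,"ty":0,"tz":0,"roll":0}
    - {"jaw":0.85,"tx":0,"ty":0,"tz":0,"roll":0}
    - {"jaw":0.95,"tx":0,"ty":0,"tz":0,"roll":0}
    - {"jaw":0.95,"tx":0,"ty":0,"tz":0,"roll":0}
    - {"jaw":0.95,"tx":0,"ty":0,"tz":-0.005,"roll":0}
    - {"jaw":0.95,"tx":0,"ty":0,"tz":-0.025,"roll":0}
    - {"jaw":0.95,"tx":0,"ty":0,"tz":-0.04,"roll":0}
    - {"jaw":0.95,"tx":0,"ty":0,"tz":-0.05,"roll":0}
    - {"jaw":0.95,"tx":0,"ty":0,"tz":-0.05,"roll":0}
    - {"jaw":0.95,"tx":0.05,"ty":0,"tz":-0.03,"roll":0}
    - {"jaw":0.95,"tx":0.06,"ty":0,"tz":0,"roll":0}
    - {"jaw":0.95,"tx":0.06,"ty":0,"tz":0,"roll":0}
    - {"jaw":0.95,"tx":0,"ty":0,"tz":0,"roll":0}

```text
t: 28.32
tcp_pos: [0.3455, 0.3584, 0.2238]
tool_rot: [0.174, 0.985, 0.0, -0.0]
wrist_force: [0.6, 0.5, 0.1]
grip_width: 0.0835
gripper_force: 0.0
```

Run:
```python
from h import *
show()
a=crop("scene",190,100,250,220,3,"pics/f.png",[(.5089,.2985,.034,.065)])
```

```text
t 28.32 tcp [0.3455 0.3584 0.2238] yaw 2.792 q6 -0.643 F [0.61 0.53 0.13] M [ 0.01 -0.03  0.01] w 0.0835 g 0.0
```

View pics/f.png

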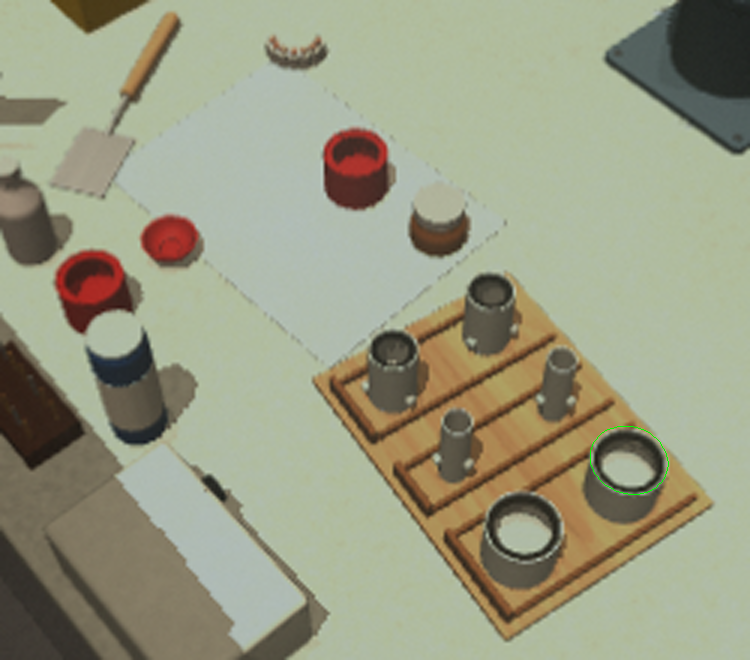

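All three cups stand upright in their own rows, in line with the stock: medium (490,315), slim (558,385) and large (625,475). The stocked cups and the bystanders visible in the crop have not moved.

```bash
python3 -c "from rig import ctrl; print(ctrl.sign_off())"
```

```text
the job is handed in; nothing more can be done
None
```

The three cups came apart without trouble and now stand upright in their own rack rows, in line with the stocked cups; the job was handed in at about 28 s.

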